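# Prove the new snap trap before it goes on duty

## Task

Test-fire the new, unbaited snap trap that is screwed to the pantry shelf: gently press its rear lever down until the sear catches and the jaw stays open by itself, without forcing the lever against its stop. Then trip the pedal with the tip of the steel tong, never putting your fingers in the jaws, so that the jaw snaps; draw the tong out so the jaw shuts fully. Lay the tong back down on the shelf, clear of the trap, and leave the other things where they stand.

Things in the scene. Friction and masses are not known exactly. Their poses are not given: they have to be found in the camera images.
- shelf: white melamine shelf on brackets, 270 mm deep (x) and 1120 mm long (y), its upper face 100 mm above this origin (the work surface); a tiled upstand rises 50 mm above the shelf along its far (+x) edge. Everything below stands on it.
- trap: plastic rat-size jaw snap trap, screwed down, base 138 x 76 x 5 mm. Origin on the shelf's face, z up; the open mouth looks to -x (base's front edge at x = -66 mm) and the press lever is at +x (rear edge x = +72 mm). The jaw's hinge runs along y at x = 12, z = 34 mm between two cheeks 42 mm high. Sides of the mouth: rails 16 mm high at y = +-35 mm; its front is open above the 5 mm base.
- jaw (a joint): opening of the sprung jaw, rad: 0 = shut; opens by pressing the lever down (1 rad of jaw = 1 rad of lever). The sear catches somewhere from 0.78 to 1.12 rad; this differs from trap to trap and cannot be told beforehand. From about 0.3 to 0.7 rad on, the sear pin pushes the pedal down some mm until it catches. Freed, the spring shuts the jaw in about 0.1 s.
- lever_tab: press tab at the end of the rear lever, a ribbed plate 26 mm long x 44 mm wide x 4 mm thick, its centre 50 mm from the hinge line. Origin on the hinge line (frame turns with the jaw). At jaw 0 the lever rises rearward (+x of the trap) 55 degrees above level; at about 0.96 rad it is level.
- tab_top (a point): centre of the tab's upper face; swings with the lever. Pressing here takes about 5 N at first and 6 to 11 N near the catch; some 0.04 rad past the catch the lever meets a stiff stop, felt as a steep climb of the force. More than 18 N on the lever damages the trap.
- jaw_bow: the biting front of the jaw: two side bars (49 mm clear between them) and a toothed cross lip 68 mm ahead of the hinge. Origin on the hinge line (turns with the jaw). Cocked, the lip stands about 75 mm over the shelf and 45 mm ahead (-x) of the trap's origin; snapping, it sweeps out to 60 mm ahead. With something in the mouth it rests on it with about 5 N.
- bow_lip (a point): middle of the lip's biting edge; about 10 mm over the shelf when shut
- pedal_plate: trigger pedal, a 32 x 32 x 3 mm plate in the mouth on an arm whose pivot (this origin) is 69 mm behind the plate's centre, near the rear; pressed 2 to 8 mm down with 2 to 6 N it frees the sear
- pedal_top (a point): centre of the pedal's upper face: 28 mm ahead (-x) of the trap's origin, 16 to 24 mm over the shelf
- tong: steel kitchen tong, locked shut, lying on its edge: 240 mm long, 22 mm wide, 18 mm high, about 0.14 kg, rigid. Origin at the underside below the middle of its length, z up, x along it towards the blunt heads (tip at x = +120 mm, heads 21 mm wide); pull ring at the other end.
- tong_tip (a point): on the underside, 4 mm short of the tip's end (x = 116 mm)
- tong_grip (a point): balance point of the tong and best place to grip, x = 8 mm, mid-height 9 mm, across the 22 mm width
- dabba: round stainless dabba with clear acrylic lid and a small steel knob, 125 mm across, 87 mm high with the knob; origin under its centre; leave alone
- salt_pig: white ceramic salt pig, 112 mm across, 115 mm high, its snout reaches 80 mm out to its -x; origin under its centre; leave alone
- scoop: blue silicone scoop, 172 mm long, 46 mm wide, 26 mm high, origin on its underside 80 mm from the handle's end, x towards its bowl; leave alone

How it is judged:
By the outcome, as a careful person would: the job done as asked, in the order asked, and still so for the second after the job is handed in, with the robot touching nothing.
It also fails if it takes over 61 s, if anything falls off the work surface, if the arm or the gripper's body presses on something with over 40 N, if the wrist force passes 120 N, or if a joint passes its speed limit or range.

## Robot

A 6-joint arm with a two-finger parallel gripper is mounted at the origin on the work surface. World frame = base frame: x ahead of the robot, y to its left, z up, the work surface at z = 0. Lengths are in m, angles in rad, forces in N, time in s.
With the tool pointing down it reaches from about 0.35 to 0.775 m from the base axis. Payload 5.5 kg.
Tool frame: the origin (TCP) lies at the very end of the fingers, on their centre line; the grasp point (between the pads) lies 19 mm behind it; z points along the fingers, y is the direction in which the jaws open and shut (so a half turn about z gives the same grasp; the last joint's range is limited). The gripper opens to 85 mm and grips with 20 to 120 N. Pads are 22 mm wide; open, the fingers measure 114 mm over their backs; the gripper's body (76 mm by 85 mm) begins 54 mm behind the grasp point. The pads swing forward as they close: fully open they stand 13 mm farther back than shut.
Start: joints at [-1.324, 0.313, 0.046, 1.304, 0, 1.431], TCP at [0.217, -0.533, 0.231] pointing down, gripper open.
Joint ranges: [-2.76, 2.76], [-0.86, 1.69], [-1.03, 1.26], [-2.2, 2.34], [-1.47, 1.5], [-3.14, 3.14]. Speed limits (rad/s): [2.57, 2.57, 3.14, 3.14, 3.14, 3.14].

## Interface

Orientations are given as a unit quaternion [w, x, y, z].
In Python, from workcell import get_state, imaging, env, spotter gives the robot as it stands.
- The arm moves only by the tool play_rows, never from a script. Its argument "moves" is a list of rows, each an object with "claw": the finger opening in cm, from 0 to 8.54; "delta_pos": the shift along the tool's x, y, z in cm, a list of three; "twist": the turn about the tool's z in degrees. A call has 1 to 12 rows; each row is the pose to reach, as a shift and turn from the pose commanded when the call began, along the tool's axes at that moment; what a row does not reach only later rows make up. A row lasts 1/8 s, in which the tool goes at most 62.5 mm and 10.7 degrees, less where a joint would pass 70% of its speed; a pose out of reach is approached as far as the arm can. A call with a gripper value outside its range is refused whole. The fingers move at their own pace and stop on an object; "force" is the grip in N (left out, the last holds). Time passes only in rows, so rows that repeat a pose let the fingers close. It gives the time, the measured TCP pose, the force and the opening at its end, in the units of the state.
- get_state(): the state, without advancing time (a new reading comes with each control period).
- imaging.read_camera(name): name is "scene" or "top"; returns the picture (400x640x3 uint8, red, green, blue); there is no depth.
- imaging.camera_info(name): a dict with "fx", "fy", "cx", "cy" (pixels), "k1" (the pictures are not rectified: a ray, as slopes to the right and down, at radius r is drawn at 1 + k1 r^2 times it, then the intrinsics apply), "world_to_cam" (4x4, takes a point from world to camera coordinates). Camera axes: x right, y down, z forward; pixel columns grow to the right and rows downward; lengths in m; the calibration is good to about 2 mm. A picture is of the moment at which its call begins. camera_info takes no time and is no camera call.
- env.hand_in(): hands the job in, once; it reports no verdict.
Trained networks look in the newest picture that a camera, given by its name, has taken for a name from the list of things; names that differ only in an ending like _2 or _b are one class to them, and where a whole thing is asked for, a point or a joint stands for the part that bears it (a point fixed in the world has none). Each returns a list of dicts, best first, with "conf" (0 to 1); they miss things now and then, are a little off and sometimes report something else, mostly with a low value. They report only what shows in the picture. A call takes as long as a camera call.
- spotter.spot_in(camera, query): "extent" ([left, top, right, bottom] in pixels, round what is visible of it).
The state is a dict: "clock": time; "joint_pos": joint angles; "qvel": joint speeds; "tau": joint torques, N m; "tcp_pos": TCP position; "orientation": TCP orientation; "wrist_force": force on the tool from outside, world axes, zero at the start; "ft_torque": the same for the moment, N m; "finger_gap": finger opening in m.
Only numpy, scipy, OpenCV 4.12 (cv2) and the standard library are available. Lean on these libraries where they do the work, as an engineer would, in place of code of your own. Each camera call takes 0.05 s, during which the arm holds its last target. There are 200 camera calls.

## Working session

There is one attempt and no reset: what is moved stays moved. The work goes in short steps, Python scripts to look and compute and a tool call to move; the robot and the scene stay as the last step left them, time stands still between calls to the robot, and variables do not carry over. Pictures are saved under pics/ and viewed, about 8 in all and at most 12, crops included, and the job is handed in when it is done.

Besides the shell and the picture viewer there is one more tool, called after "Request:" by a JSON object that holds its "name" and its "arguments", one argument or row to a line. play_rows: Moves the arm, as the interface text tells. Its arguments: {"type":"object","properties":{"moves":{"type":"array"},"force":{"type":"number"}},"required":["moves"]}

```bash
mkdir -p pics; ls; python3 - <<'E'
from workcell import get_state, imaging, env, spotter
import cv2,numpy as np
print(get_state())
for c in("scene","top"):
    im=imaging.read_camera(c); cv2.imwrite(f"pics/{c}0.png",im[:,:,::-1])
    i=imaging.camera_info(c); print(c,{k:(np.round(v,4).tolist()) for k,v in i.items()})
    for q in("trap","lever_tab","jaw_bow","pedal_plate","tong","dabba","salt_pig","scoop"):
        print(q,[(np.round(d["extent"]).tolist(),round(d["conf"],2)) for d in spotter.spot_in(c,q)[:2]])
E
```

```text
pics
{'clock': 0.0, 'joint_pos': array([-1.32355152e+00,  3.14005683e-01,  4.49760760e-02,  1.30360135e+00,
       -4.33835450e-05,  1.43120959e+00]), 'qvel': array([-0.00045053,  0.00079628, -0.00128197,  0.00118029, -0.00032417,
       -0.00014713]), 'tau': array([-1.08467557e-03, -4.80626464e+01,  2.98534638e+01,  1.93027739e-02,
       -5.75363288e-05,  1.46494529e-05]), 'tcp_pos': array([ 0.21678091, -0.53201429,  0.23040468]), 'orientation': array([-9.14820330e-04,  9.81352992e-01,  1.92212027e-01, -7.10147399e-05]), 'wrist_force': array([-0.11686915, -0.10575388,  0.7570962 ]), 'ft_torque': array([ 0.03286373,  0.02232449, -0.03594792]), 'finger_gap': 0.08557139711383825}
scene {'fx': 361.4373, 'fy': 361.4373, 'cx': 318.8365, 'cy': 206.4415, 'k1': -0.0371, 'world_to_cam': [[0.0589, 0.9982, 0.0078, 0.0067], [0.8368, -0.0451, -0.5456, -0.4313], [-0.5443, 0.0386, -0.838, 1.4594], [0.0, 0.0, 0.0, 1.0]]}
trap [([353.0, 177.0, 400.0, 211.0], 0.87)]
lever_tab []
jaw_bow [([354.0, 190.0, 381.0, 211.0], 0.45)]
pedal_plate [([361.0, 195.0, 376.0, 203.0], 0.41)]
tong [([191.0, 186.0, 273
[... 175 characters left out ...]
2, 'fy': 368.3092, 'cx': 312.423, 'cy': 196.33, 'k1': -0.0467, 'world_to_cam': [[0.0128, -0.9999, 0.0046, -0.0558], [-0.9926, -0.0133, -0.121, 0.5918], [0.1211, -0.0031, -0.9926, 1.1216], [0.0, 0.0, 0.0, 1.0]]}
trap [([226.0, 187.0, 274.0, 218.0], 0.67), ([128.0, 174.0, 180.0, 222.0], 0.36)]
lever_tab []
jaw_bow []
pedal_plate [([261.0, 196.0, 268.0, 206.0], 0.61), ([231.0, 189.0, 237.0, 206.0], 0.21)]
tong [([232.0, 189.0, 243.0, 206.0], 0.72), ([357.0, 210.0, 444.0, 227.0], 0.68)]
dabba [([128.0, 174.0, 182.0, 222.0], 0.86)]
salt_pig [([438.0, 185.0, 482.0, 229.0], 0.89), ([258.0, 196.0, 270.0, 204.0], 0.57)]
scoop [([276.0, 162.0, 334.0, 178.0], 0.7), ([230.0, 193.0, 251.0, 207.0], 0.31)]
```

```bash
python3 - <<'E'
import cv2,numpy as np
a=cv2.imread("pics/top0.png")[150:240,110:500]; b=cv2.imread("pics/scene0.png")[150:260,130:520]
a=cv2.resize(a,(780,180),interpolation=cv2.INTER_CUBIC);b=cv2.resize(b,(780,220),interpolation=cv2.INTER_CUBIC)
cv2.imwrite("pics/c0.png",np.vstack([a,b]))
t=cv2.imread("pics/top0.png")[170:235,210:290];s=cv2.imread("pics/scene0.png")[165:230,340:420]
cv2.imwrite("pics/c1.png",np.hstack([cv2.resize(x,(400,325),interpolation=cv2.INTER_CUBIC) for x in(t,s)]))
E
```

```text
(no output)
```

View pics/c0.png

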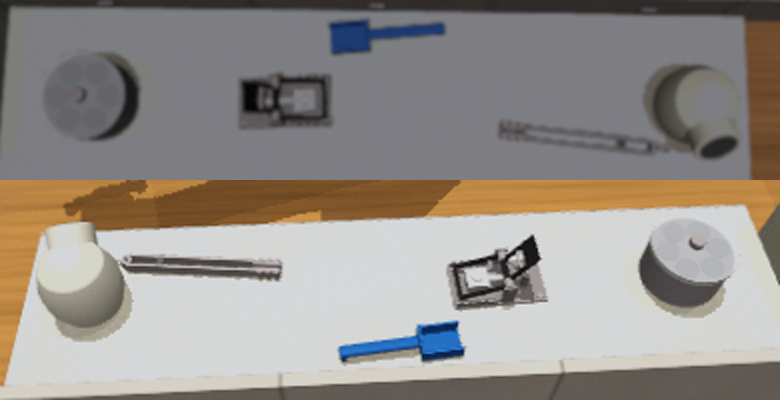

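View pics/c1.png

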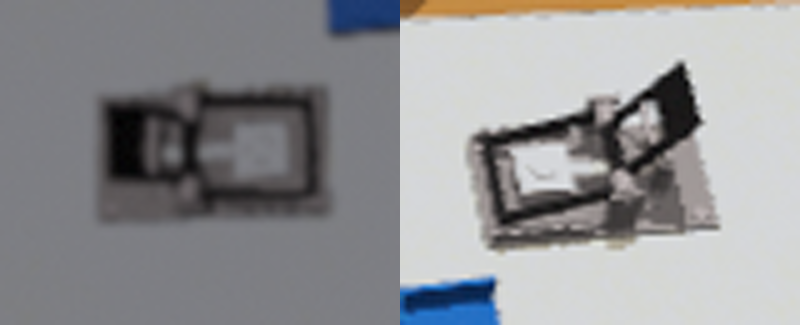

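```bash
cat >h.py <<'E'
import numpy as np,cv2
from workcell import imaging
from scipy.optimize import least_squares
I={c:imaging.camera_info(c) for c in("scene","top")}
def proj(c,P):
    i=I[c];P=np.atleast_2d(P);T=np.array(i["world_to_cam"]);q=P@T[:3,:3].T+T[:3,3]
    s=q[:,:2]/q[:,2:];s=s*(1+i["k1"]*(s**2).sum(1,keepdims=True))
    return s*[i["fx"],i["fy"]]+[i["cx"],i["cy"]]
def fit(obs,z0=.1,x0=(.6,0,0)):
    """obs: list of (cam, local xyz, pixel); returns x,y,yaw"""
    def r(p):
        c,s=np.cos(p[2]),np.sin(p[2]);e=[]
        for cam,l,px in obs:
            e+=list(proj(cam,[p[0]+c*l[0]-s*l[1],p[1]+s*l[0]+c*l[1],z0+l[2]])[0]-px)
        return e
    o=least_squares(r,x0,loss="soft_l1");return o.x,np.round(r(o.x),1)
E
python3 - <<'E'
from h import *
t=lambda x,y:(210+x/5,170+y/5); s=lambda x,y:(340+(x-400)/5,165+y/5)
o=[("top",(.072,-.038,.005),t(98,93)),("top",(.072,.038,.005),t(98,220)),("top",(-.066,.038,.005),t(328,215)),("top",(-.066,-.038,.005),t(326,87))]
o=[(c,(l[0],-l[1],l[2]),p) for c,l,p in o]
# yaw ~ +90: trap +x -> world +y, trap +y -> world -x (image down in top)
o=[(c,(l[0],-l[1],l[2]),p) for c,l,p in o]
b=[("scene",(-.066,-.038,0),s(490,247)),("scene",(.072,-.038,0),s(718,228)),("scene",(-.066,.038,.005),s(470,137))]
b=[("scene",(-.066,-.038,0),s(490,247))][:0]+[("scene",(-.066,.038*k,0),p) for k,p in((-1,s(490,247)),(1,s(470,137)))]+[("scene",(.072,-.038,0),s(718,228))]
for n,q in(("top",o),("scene",b),("both",o+b)): print(n,*fit(q,x0=(.6,.1,1.57)))
# tong
g=lambda x,y:(110+x/2,150+y/2); h=lambda x,y:(130+x/2,150+(y-180)/2)
T=[("top",(.12,0,.009),g(499,129)),("top",(-.118,0,.009),g(668,149))]
S=[("scene",(.12,0,.009),h(281,269)),("scene",(-.118,0,.009),h(122,262))]
for n,q in(("top",T),("scene",S),("both",T+S)): print(n,*fit(q,x0=(.5,-.2,1.57)))
E
```

```text
top [0.56885025 0.12598107 1.60861934] [-0.4 -0.1 -0.5  0.1  0.4 -0.   0.5 -0. ]
scene [0.57058063 0.13363358 1.60368173] [-0.4 -0.3 -0.2  0.3  0.7 -0. ]
both [0.56950695 0.12866417 1.61137822] [-1.3 -0.2 -1.3 -0.1 -0.5 -0.3 -0.5 -0.3 -2.  -0.4 -1.9  0.2 -1.  -0.4]
top [ 0.51843521 -0.31173487  1.46093028] [ 2.1  0.1 -2.2 -0.1]
scene [ 0.52143145 -0.30233395  1.46411358] [-0.2 -0.   0.2  0.1]
both [ 0.51935832 -0.30501894  1.46042315] [-0.2 -0.3 -4.5 -0.4 -1.1 -0.4 -0.6 -0.6]
```

Request:
{"name": "play_rows", "arguments": {
  "moves": [
    {"claw":0,"delta_pos":[2,-1.7,-0.5],"twist":-3},
    {"claw":0,"delta_pos":[6,-5.2,-1],"twist":-8},
    {"claw":0,"delta_pos":[10.5,-9.1,-1],"twist":-14},
    {"claw":0,"delta_pos":[15,-13.1,-1],"twist":-20},
    {"claw":0,"delta_pos":[19.5,-17,-1],"twist":-26},
    {"claw":0,"delta_pos":[24,-20.9,-1],"twist":-32},
    {"claw":0,"delta_pos":[28.5,-24.8,-1],"twist":-38},
    {"claw":0,"delta_pos":[33,-28.7,-1],"twist":-44},
    {"claw":0,"delta_pos":[37.5,-32.6,-1],"twist":-50},
    {"claw":0,"delta_pos":[42,-36.6,-1],"twist":-56},
    {"claw":0,"delta_pos":[46.5,-40.5,-1],"twist":-62},
    {"claw":0,"delta_pos":[49,-42.7,-1],"twist":-69.9}
  ]
}}

```text
clock: 2.4
tcp_pos: [0.5095, 0.0513, 0.2417]
orientation: [0.0, 0.691, 0.723, 0.0]
wrist_force: [0.2, 0.2, -0.1]
finger_gap: -0.0
```

Request:
{"name": "play_rows", "arguments": {
  "moves": [
    {"claw":0,"delta_pos":[4,2.3,0],"twist":0},
    {"claw":0,"delta_pos":[8,4.6,0],"twist":0},
    {"claw":0,"delta_pos":[10.8,6.2,0.5],"twist":0},
    {"claw":0,"delta_pos":[10.8,6.3,2],"twist":0},
    {"claw":0,"delta_pos":[10.8,6.3,3.5],"twist":0},
    {"claw":0,"delta_pos":[10.8,6.3,4.2],"twist":0},
    {"claw":0,"delta_pos":[10.8,6.3,4.2],"twist":0}
  ]
}}

```text
clock: 3.28
tcp_pos: [0.5678, 0.1571, 0.1987]
orientation: [-0.0, 0.695, 0.719, -0.001]
wrist_force: [0.1, 1.0, 0.5]
finger_gap: -0.0
```

```bash
python3 - <<'E'
from h import *
from workcell import get_state
s=get_state();print(s["clock"],s["tcp_pos"],s["wrist_force"])
im=[imaging.read_camera(c)[:,:,::-1] for c in("top","scene")]
p=proj("scene",s["tcp_pos"])[0];print(p,proj("top",s["tcp_pos"]))
t=im[0][165:245,200:300];u=im[1][140:220,330:430]
cv2.imwrite("pics/c2.png",np.hstack([cv2.resize(x,(400,320),interpolation=cv2.INTER_CUBIC) for x in(t,u)]))
E
```

```text
3.275 [0.56784144 0.15708787 0.19869711] [0.05987224 0.95323876 0.51843746]
[391.17554044 180.34244204] [[236.64112275 197.09310035]]
```

View pics/c2.png

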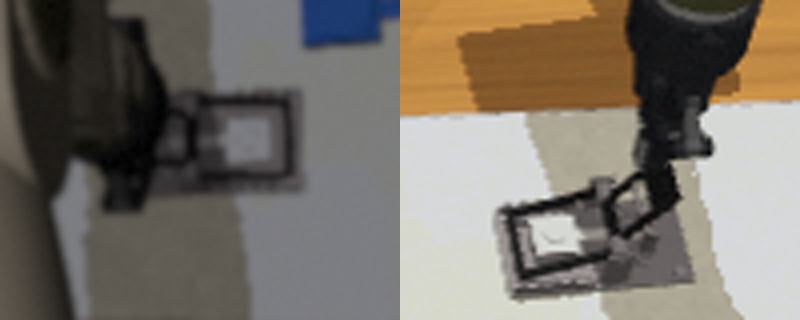

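Request:
{"name": "play_rows", "arguments": {
  "moves": [
    {"claw":0,"delta_pos":[0.5,0,0.8],"twist":0},
    {"claw":0,"delta_pos":[0.5,0,1.4],"twist":0},
    {"claw":0,"delta_pos":[0.7,0,1.7],"twist":0},
    {"claw":0,"delta_pos":[1.0,0,2.0],"twist":0},
    {"claw":0,"delta_pos":[1.3,0,2.25],"twist":0},
    {"claw":0,"delta_pos":[1.6,0,2.6],"twist":0},
    {"claw":0,"delta_pos":[1.9,0,2.95],"twist":0},
    {"claw":0,"delta_pos":[2.2,0,3.35],"twist":0},
    {"claw":0,"delta_pos":[2.4,0,3.6],"twist":0},
    {"claw":0,"delta_pos":[2.4,0,3.6],"twist":0}
  ]
}}

```text
clock: 4.62
tcp_pos: [0.5677, 0.1819, 0.164]
orientation: [0.0, 0.694, 0.72, -0.0]
wrist_force: [-2.0, -2.1, 6.8]
finger_gap: 0.0003
```

Request:
{"name": "play_rows", "arguments": {
  "moves": [
    {"claw":0,"delta_pos":[0.2,0,0.3],"twist":0},
    {"claw":0,"delta_pos":[0.3,0,0.6],"twist":0},
    {"claw":0,"delta_pos":[0.45,0,0.9],"twist":0},
    {"claw":0,"delta_pos":[0.55,0,1.2],"twist":0},
    {"claw":0,"delta_pos":[0.6,0,1.4],"twist":0},
    {"claw":0,"delta_pos":[0.6,0,1.4],"twist":0}
  ]
}}

```text
clock: 5.38
tcp_pos: [0.5674, 0.1882, 0.1502]
orientation: [0.0, 0.694, 0.72, 0.0]
wrist_force: [-3.3, -0.8, 6.7]
finger_gap: -0.0
```

Request:
{"name": "play_rows", "arguments": {
  "moves": [
    {"claw":0,"delta_pos":[0.05,0,0.15],"twist":0},
    {"claw":0,"delta_pos":[0.1,0,0.3],"twist":0},
    {"claw":0,"delta_pos":[0.1,0,0.3],"twist":0}
  ]
}}

```text
clock: 5.75
tcp_pos: [0.5674, 0.189, 0.1471]
orientation: [0.0, 0.694, 0.72, 0.0]
wrist_force: [-2.3, -2.1, 6.7]
finger_gap: -0.0002
```

Request:
{"name": "play_rows", "arguments": {
  "moves": [
    {"claw":0,"delta_pos":[0.0,0,0.12],"twist":0},
    {"claw":0,"delta_pos":[0.0,0,0.12],"twist":0}
  ]
}}

```text
clock: 6.0
tcp_pos: [0.5673, 0.1893, 0.146]
orientation: [-0.0, 0.694, 0.72, 0.0]
wrist_force: [-2.8, -0.2, 6.5]
finger_gap: -0.0004
```

Request:
{"name": "play_rows", "arguments": {
  "moves": [
    {"claw":0,"delta_pos":[0.0,0,0.12],"twist":0},
    {"claw":0,"delta_pos":[0.0,0,0.12],"twist":0}
  ]
}}

```text
clock: 6.25
tcp_pos: [0.5673, 0.1895, 0.1447]
orientation: [-0.0, 0.694, 0.72, 0.0]
wrist_force: [-3.0, 1.2, 5.1]
finger_gap: -0.0001
```

Request:
{"name": "play_rows", "arguments": {
  "moves": [
    {"claw":0,"delta_pos":[0.0,0,0.1],"twist":0},
    {"claw":0,"delta_pos":[0.0,0,0.1],"twist":0}
  ]
}}

```text
clock: 6.5
tcp_pos: [0.5674, 0.1896, 0.144]
orientation: [-0.0, 0.694, 0.72, 0.001]
wrist_force: [-3.2, 1.2, 6.7]
finger_gap: -0.0006
```

Request:
{"name": "play_rows", "arguments": {
  "moves": [
    {"claw":0,"delta_pos":[0.0,0,0.1],"twist":0},
    {"claw":0,"delta_pos":[0.0,0,0.1],"twist":0}
  ]
}}

```text
clock: 6.75
tcp_pos: [0.5674, 0.1898, 0.1431]
orientation: [-0.0, 0.694, 0.72, 0.001]
wrist_force: [-3.9, 0.8, 7.7]
finger_gap: 0.0003
```

Request:
{"name": "play_rows", "arguments": {
  "moves": [
    {"claw":0,"delta_pos":[0.0,0,0.1],"twist":0},
    {"claw":0,"delta_pos":[0.0,0,0.1],"twist":0}
  ]
}}

```text
clock: 7.0
tcp_pos: [0.5673, 0.1899, 0.1421]
orientation: [-0.0, 0.694, 0.72, 0.001]
wrist_force: [-3.7, 1.3, 7.8]
finger_gap: -0.0001
```

Request:
{"name": "play_rows", "arguments": {
  "moves": [
    {"claw":0,"delta_pos":[0.0,0,0.1],"twist":0},
    {"claw":0,"delta_pos":[0.0,0,0.1],"twist":0}
  ]
}}

```text
clock: 7.25
tcp_pos: [0.5674, 0.19, 0.1416]
orientation: [-0.0, 0.694, 0.72, 0.001]
wrist_force: [-4.7, -0.1, 10.3]
finger_gap: 0.0
```

Request:
{"name": "play_rows", "arguments": {
  "moves": [
    {"claw":0,"delta_pos":[0.0,0,0.1],"twist":0},
    {"claw":0,"delta_pos":[0.0,0,0.1],"twist":0}
  ]
}}

```text
clock: 7.5
tcp_pos: [0.5674, 0.1901, 0.1412]
orientation: [-0.0, 0.694, 0.72, 0.001]
wrist_force: [-4.6, 1.1, 14.2]
finger_gap: -0.0002
```

Request:
{"name": "play_rows", "arguments": {
  "moves": [
    {"claw":0,"delta_pos":[0.0,0,-0.2],"twist":0},
    {"claw":0,"delta_pos":[0.0,0,-0.35],"twist":0},
    {"claw":0,"delta_pos":[0.0,0,-0.5],"twist":0},
    {"claw":0,"delta_pos":[0.0,0,-0.6],"twist":0}
  ]
}}

```text
clock: 8.0
tcp_pos: [0.5675, 0.1893, 0.1451]
orientation: [-0.0, 0.694, 0.72, 0.0]
wrist_force: [-0.6, 0.6, 1.7]
finger_gap: -0.0004
```

Request:
{"name": "play_rows", "arguments": {
  "moves": [
    {"claw":0,"delta_pos":[0.0,0,-0.5],"twist":0},
    {"claw":0,"delta_pos":[0.0,0,-1.2],"twist":0},
    {"claw":0,"delta_pos":[0.0,0,-3],"twist":0},
    {"claw":0,"delta_pos":[0.0,0,-6],"twist":0},
    {"claw":3,"delta_pos":[0,-2,-9.5],"twist":0},
    {"claw":5,"delta_pos":[-4,-4,-9.5],"twist":0},
    {"claw":5,"delta_pos":[-10,-6,-9.5],"twist":0},
    {"claw":5,"delta_pos":[-16,-6,-9.5],"twist":2},
    {"claw":5,"delta_pos":[-22,-6,-9.5],"twist":4},
    {"claw":5,"delta_pos":[-28,-6,-9.5],"twist":6},
    {"claw":5,"delta_pos":[-34,-6,-9.5],"twist":8.5}
  ]
}}

```text
clock: 9.38
tcp_pos: [0.5199, -0.1552, 0.2405]
orientation: [0.001, 0.746, 0.666, 0.0]
wrist_force: [0.3, 0.2, -0.5]
finger_gap: 0.0498
```

```bash
python3 - <<'E'
from h import *
from workcell import get_state
s=get_state();print(s["clock"],s["tcp_pos"],s["wrist_force"],s["orientation"])
im=[imaging.read_camera(c)[:,:,::-1] for c in("top","scene")]
for c,m in zip(("top","scene"),im): cv2.imwrite(f"pics/{c}3.png",m)
t=im[0][165:245,200:300];u=im[1][150:230,330:430]
a=np.hstack([cv2.resize(x,(400,320),interpolation=cv2.INTER_CUBIC) for x in(t,u)])
t=im[0][185:245,350:450];u=im[1][165:225,190:290]
b=np.hstack([cv2.resize(x,(400,240),interpolation=cv2.INTER_CUBIC) for x in(t,u)])
cv2.imwrite("pics/c3.png",np.vstack([a,b]))
E
```

```text
9.375 [ 0.51991177 -0.15520469  0.24047825] [ 0.32021034  0.2348243  -0.53615983] [6.10615632e-04 7.46216812e-01 6.65702662e-01 2.51318525e-04]
```

View pics/c3.png

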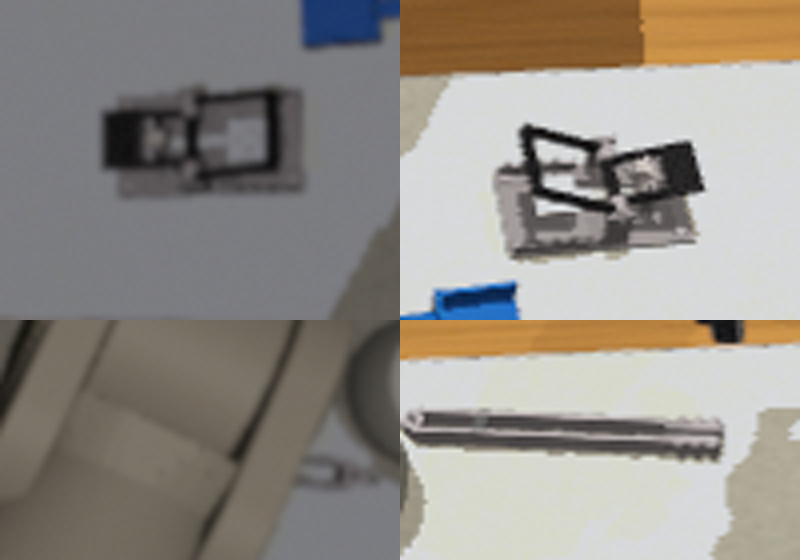

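Request:
{"name": "play_rows", "arguments": {
  "moves": [
    {"claw":5,"delta_pos":[-4,0.5,0],"twist":0},
    {"claw":5,"delta_pos":[-9,1.1,0],"twist":0},
    {"claw":5,"delta_pos":[-12.5,1.5,1.5],"twist":0},
    {"claw":5,"delta_pos":[-13,1.6,4],"twist":0},
    {"claw":5,"delta_pos":[-13,1.6,7],"twist":0},
    {"claw":5,"delta_pos":[-13,1.6,8.5],"twist":0},
    {"claw":5,"delta_pos":[-13,1.6,8.5],"twist":0},
    {"claw":5,"delta_pos":[-13,1.6,8.5],"twist":0}
  ]
}}

```text
clock: 10.48
tcp_pos: [0.5219, -0.2841, 0.1562]
orientation: [0.001, 0.746, 0.666, 0.0]
wrist_force: [0.6, 0.1, -0.3]
finger_gap: 0.0499
```

```bash
python3 - <<'E'
from h import *
from workcell import get_state
s=get_state();print(s["clock"],s["tcp_pos"],s["wrist_force"],s["orientation"])
im=[imaging.read_camera(c)[:,:,::-1] for c in("top","scene")]
print(proj("scene",s["tcp_pos"]))
u=im[1][140:220,180:300].copy()
a=cv2.resize(u,(780,520),interpolation=cv2.INTER_CUBIC)
cv2.imwrite("pics/c4.png",a)
E
```

```text
10.475 [ 0.52191853 -0.28410023  0.15617104] [ 0.57384585  0.08427163 -0.26831264] [9.31290254e-04 7.45525764e-01 6.66476133e-01 1.77357475e-04]
[[233.345099   183.08971111]]
```

View pics/c4.png

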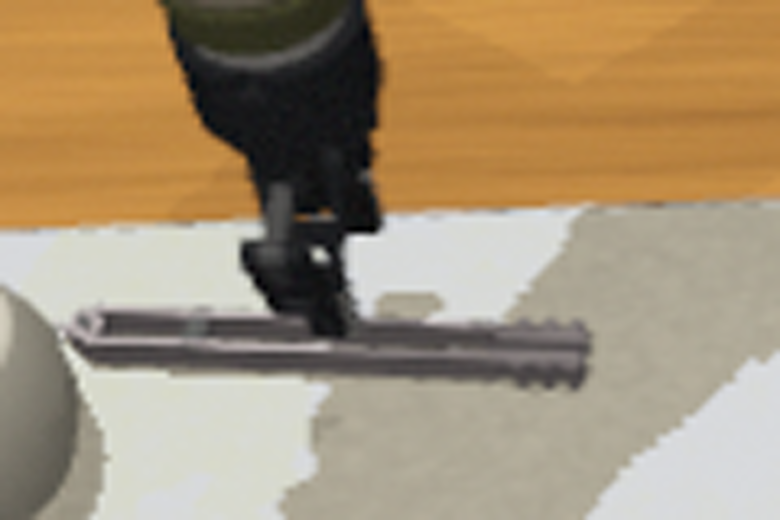

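Request:
{"name": "play_rows", "arguments": {
  "moves": [
    {"claw":5,"delta_pos":[0.5,0,1.5],"twist":0},
    {"claw":5,"delta_pos":[0.5,0,3.2],"twist":0},
    {"claw":5,"delta_pos":[0.5,0,4.5],"twist":0},
    {"claw":5,"delta_pos":[0.5,0,5.1],"twist":0},
    {"claw":5,"delta_pos":[0.5,0,5.2],"twist":0}
  ]
}}

```text
clock: 11.2
tcp_pos: [0.5216, -0.2789, 0.1024]
orientation: [-0.0, 0.746, 0.666, -0.0]
wrist_force: [-0.1, -0.1, 0.6]
finger_gap: 0.0501
```

Request:
{"name": "play_rows", "arguments": {
  "force": 60,
  "moves": [
    {"claw":3,"delta_pos":[0,0,0],"twist":0},
    {"claw":2,"delta_pos":[0,0,0],"twist":0},
    {"claw":1,"delta_pos":[0,0,0],"twist":0},
    {"claw":1,"delta_pos":[0,0,0],"twist":0},
    {"claw":1,"delta_pos":[0,0,0],"twist":0}
  ]
}}

```text
clock: 11.82
tcp_pos: [0.5222, -0.2794, 0.1037]
orientation: [0.001, 0.746, 0.666, 0.0]
wrist_force: [-0.7, 0.1, 5.4]
finger_gap: 0.0201
```

Request:
{"name": "play_rows", "arguments": {
  "force": 110,
  "moves": [
    {"claw":0.5,"delta_pos":[0,0,0],"twist":0},
    {"claw":0.5,"delta_pos":[0,0,-0.5],"twist":0},
    {"claw":0.5,"delta_pos":[0,0,-2],"twist":0},
    {"claw":0.5,"delta_pos":[0,0,-4],"twist":0},
    {"claw":0.5,"delta_pos":[0,0,-6],"twist":0},
    {"claw":0.5,"delta_pos":[0,0,-6],"twist":0},
    {"claw":0.5,"delta_pos":[0,0,-6],"twist":0}
  ]
}}

```text
clock: 12.7
tcp_pos: [0.5215, -0.2788, 0.1625]
orientation: [-0.0, 0.746, 0.666, -0.0]
wrist_force: [-0.4, 0.6, -2.0]
finger_gap: 0.0188
```

```bash
python3 - <<'E'
from h import *
from workcell import get_state
s=get_state();print(s["clock"],s["tcp_pos"],s["wrist_force"],s["orientation"],s["ft_torque"],s["finger_gap"])
im=[imaging.read_camera(c)[:,:,::-1] for c in("top","scene")]
for c,m in zip(("top","scene"),im): cv2.imwrite(f"pics/{c}5.png",m)
u=im[1][120:220,180:420]; t=im[0][170:250,210:450]
cv2.imwrite("pics/c5.png",np.vstack([cv2.resize(u,(768,320),interpolation=cv2.INTER_CUBIC),cv2.resize(t,(768,256),interpolation=cv2.INTER_CUBIC)]))
E
```

```text
12.7 [ 0.52147719 -0.27884907  0.16246287] [-0.41574732  0.58238067 -2.04160093] [-2.82238126e-04  7.45719440e-01  6.66260031e-01 -8.79458097e-05] [-0.01592026 -0.00967253 -0.02441521] 0.01878188458690792
```

View pics/c5.png

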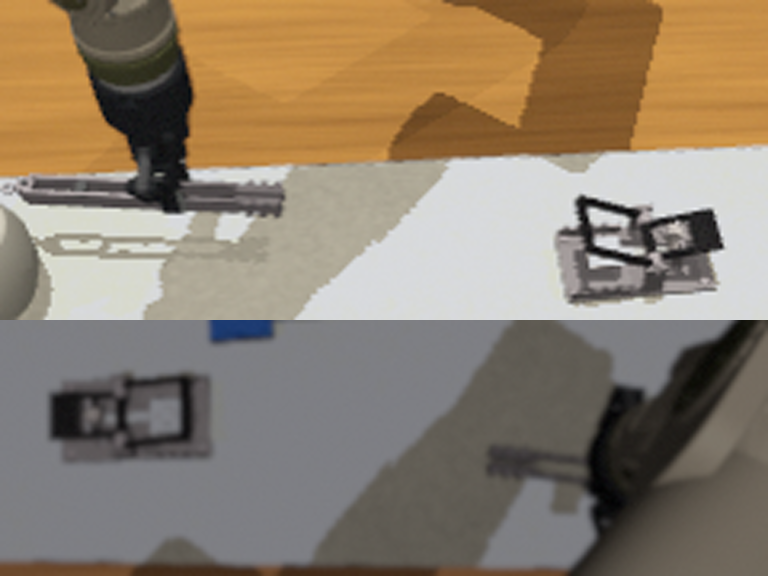

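```bash
python3 - <<'E'
from h import *
from scipy.optimize import least_squares
def inv(c,px,z): return least_squares(lambda p:(proj(c,[p[0],p[1],z])-px).ravel(),[.5,0]).x
print("tip top",inv("top",(362.5,213.1),.168),"scene",inv("scene",(268.4,181.),.168))
print("pedal px pred",proj("top",[.5705,.1005,.12]),proj("scene",[.5705,.1005,.12]))
print("pedal from top",inv("top",(264.5,201),.12),inv("top",(261.6,199.1),.12),"scene spot",inv("scene",(368.5,199),.12))
E
```

```text
tip top [ 0.53143741 -0.18698462] scene [ 0.52889721 -0.18240758]
pedal px pred [[261.44846452 199.66065827]] [[367.41191137 198.24356463]]
pedal from top [0.56669905 0.09149653] [0.5721482  0.10010669] scene spot [0.57331957 0.10331652]
```

Request:
{"name": "play_rows", "arguments": {
  "moves": [
    {"claw":0.5,"delta_pos":[2,0.3,0],"twist":-1},
    {"claw":0.5,"delta_pos":[6,0.8,0],"twist":-2.5},
    {"claw":0.5,"delta_pos":[10,1.3,0],"twist":-4},
    {"claw":0.5,"delta_pos":[14,1.8,0],"twist":-5.5},
    {"claw":0.5,"delta_pos":[18,2.4,0.5],"twist":-7},
    {"claw":0.5,"delta_pos":[21,2.8,1.5],"twist":-8},
    {"claw":0.5,"delta_pos":[22.5,3,2.5],"twist":-8.6},
    {"claw":0.5,"delta_pos":[22.9,3,2.85],"twist":-8.6},
    {"claw":0.5,"delta_pos":[22.9,3,2.85],"twist":-8.6},
    {"claw":0.5,"delta_pos":[22.9,3,2.85],"twist":-8.6},
    {"claw":0.5,"delta_pos":[22.9,3,2.85],"twist":-8.6}
  ]
}}

```text
clock: 14.18
tcp_pos: [0.5774, -0.0558, 0.1348]
orientation: [0.0, 0.694, 0.72, 0.0]
wrist_force: [0.1, 1.2, -0.8]
finger_gap: 0.0191
```

```bash
python3 - <<'E'
from h import *
from workcell import get_state
s=get_state();print(s["clock"],s["tcp_pos"],s["wrist_force"],s["orientation"])
im=[imaging.read_camera(c)[:,:,::-1] for c in("top","scene")]
u=im[1][150:220,300:420]; t=im[0][165:235,210:330]
cv2.imwrite("pics/c6.png",np.vstack([cv2.resize(x,(515,300),interpolation=cv2.INTER_CUBIC) for x in (u,t)]))
E
```

```text
14.175 [ 0.57739475 -0.05584667  0.13477665] [ 0.05990175  1.18923026 -0.79519695] [3.82810459e-04 6.94168255e-01 7.19812667e-01 1.06682303e-04]
```

View pics/c6.png

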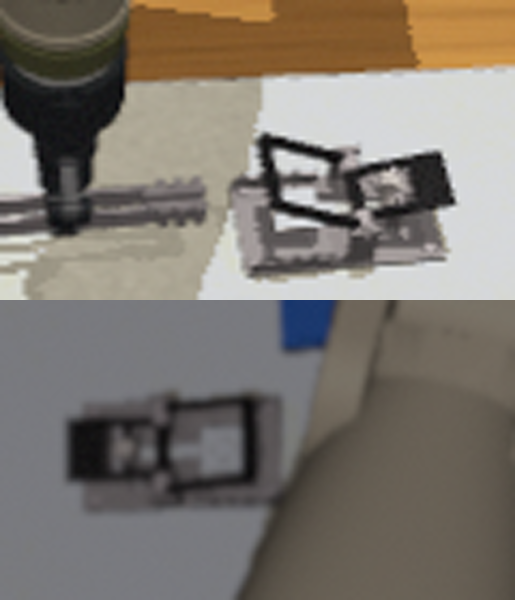

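Request:
{"name": "play_rows", "arguments": {
  "moves": [
    {"claw":0.5,"delta_pos":[1,0,0],"twist":0},
    {"claw":0.5,"delta_pos":[2.2,0,0],"twist":0},
    {"claw":0.5,"delta_pos":[3.4,0,0],"twist":0},
    {"claw":0.5,"delta_pos":[4.6,0,0],"twist":0},
    {"claw":0.5,"delta_pos":[5.8,0,0],"twist":0},
    {"claw":0.5,"delta_pos":[6.5,0,0],"twist":0},
    {"claw":0.5,"delta_pos":[6.5,0,0],"twist":0},
    {"claw":0.5,"delta_pos":[6.5,0,0],"twist":0}
  ]
}}

```text
clock: 15.28
tcp_pos: [0.5749, 0.0099, 0.1344]
orientation: [0.0, 0.694, 0.72, -0.0]
wrist_force: [-0.2, -0.6, -2.3]
finger_gap: 0.0192
```

```bash
python3 - <<'E'
from h import *
from workcell import get_state
s=get_state();print(s["clock"],s["tcp_pos"],s["wrist_force"],s["orientation"])
im=imaging.read_camera("scene")[:,:,::-1]
cv2.imwrite("pics/c7.png",cv2.resize(im[150:220,320:420],(800,560),interpolation=cv2.INTER_CUBIC))
E
```

```text
15.275 [0.57485605 0.00989817 0.13438172] [-0.16471458 -0.60050112 -2.2650167 ] [ 1.33421328e-04  6.93691773e-01  7.20271963e-01 -6.82913564e-05]
```

View pics/c7.png

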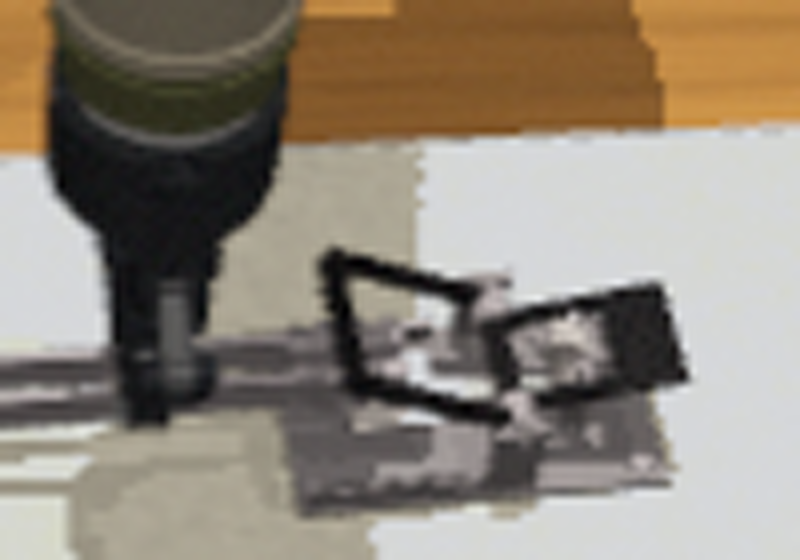

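Request:
{"name": "play_rows", "arguments": {
  "moves": [
    {"claw":0.5,"delta_pos":[0,0,0.2],"twist":0},
    {"claw":0.5,"delta_pos":[0,0,0.4],"twist":0},
    {"claw":0.5,"delta_pos":[0,0,0.6],"twist":0},
    {"claw":0.5,"delta_pos":[0,0,0.7],"twist":0},
    {"claw":0.5,"delta_pos":[0,0,0.8],"twist":0},
    {"claw":0.5,"delta_pos":[0,0,0.8],"twist":0}
  ]
}}

```text
clock: 16.08
tcp_pos: [0.5748, 0.01, 0.1265]
orientation: [0.0, 0.694, 0.72, 0.0]
wrist_force: [-0.8, -0.9, 0.1]
finger_gap: 0.0189
```

Request:
{"name": "play_rows", "arguments": {
  "moves": [
    {"claw":0.5,"delta_pos":[0,0,0.1],"twist":0},
    {"claw":0.5,"delta_pos":[0,0,0.2],"twist":0},
    {"claw":0.5,"delta_pos":[0,0,0.2],"twist":0}
  ]
}}

```text
clock: 16.45
tcp_pos: [0.5746, 0.01, 0.1237]
orientation: [-0.0, 0.694, 0.72, -0.0]
wrist_force: [1.5, -0.4, -6.2]
finger_gap: 0.0193
```

Request:
{"name": "play_rows", "arguments": {
  "moves": [
    {"claw":0.5,"delta_pos":[0,0,0.1],"twist":0},
    {"claw":0.5,"delta_pos":[0,0,0.2],"twist":0},
    {"claw":0.5,"delta_pos":[0,0,0.2],"twist":0}
  ]
}}

```text
clock: 16.82
tcp_pos: [0.5747, 0.01, 0.1221]
orientation: [-0.0, 0.694, 0.72, -0.0]
wrist_force: [0.5, -1.7, -4.9]
finger_gap: 0.0191
```

```bash
python3 - <<'E'
from h import *
cv2.imwrite("pics/scene8.png",imaging.read_camera("scene")[:,:,::-1])
E
```

Request:
{"name": "play_rows", "arguments": {
  "moves": [
    {"claw":0.5,"delta_pos":[-0.7,0,0],"twist":0},
    {"claw":0.5,"delta_pos":[-1.6,0,0],"twist":0},
    {"claw":0.5,"delta_pos":[-2.6,0,0],"twist":0},
    {"claw":0.5,"delta_pos":[-3.6,0,0],"twist":0},
    {"claw":0.5,"delta_pos":[-4.6,0,0],"twist":0},
    {"claw":0.5,"delta_pos":[-6,0,0],"twist":0},
    {"claw":0.5,"delta_pos":[-8,0,0],"twist":0},
    {"claw":0.5,"delta_pos":[-10,0,0],"twist":0},
    {"claw":0.5,"delta_pos":[-12,0,0],"twist":0},
    {"claw":0.5,"delta_pos":[-13,0,0],"twist":0},
    {"claw":0.5,"delta_pos":[-13,0,0],"twist":0}
  ]
}}

```text
clock: 18.25
tcp_pos: [0.5797, -0.1207, 0.1223]
orientation: [-0.0, 0.694, 0.72, 0.0]
wrist_force: [-0.6, 0.7, -1.1]
finger_gap: 0.0193
```

```bash
python3 - <<'E'
from h import *
from workcell import get_state
s=get_state();print(s["clock"],s["tcp_pos"],s["wrist_force"],s["orientation"])
im=imaging.read_camera("scene")[:,:,::-1]
a=cv2.imread("pics/scene8.png")
cv2.imwrite("pics/c8.png",np.vstack([cv2.resize(x[150:220,250:420],(728,300),interpolation=cv2.INTER_CUBIC) for x in(a,im)]))
E
```

```text
18.25 [ 0.57965675 -0.12071592  0.12226688] [-0.55350331  0.72247952 -1.11504878] [-7.06367224e-05  6.94150501e-01  7.19829894e-01  2.37676164e-05]
```

View pics/c8.png

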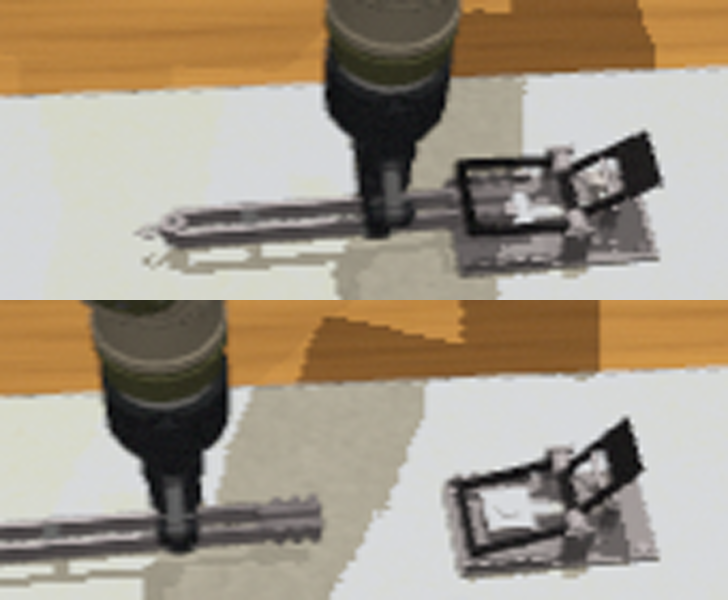

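Request:
{"name": "play_rows", "arguments": {
  "moves": [
    {"claw":0.5,"delta_pos":[-2,-0.9,-1],"twist":1},
    {"claw":0.5,"delta_pos":[-5,-2.2,-1],"twist":3},
    {"claw":0.5,"delta_pos":[-8,-3.5,-1],"twist":5},
    {"claw":0.5,"delta_pos":[-11,-4.8,-1],"twist":7},
    {"claw":0.5,"delta_pos":[-12.8,-5.5,-0.5],"twist":8.6},
    {"claw":0.5,"delta_pos":[-12.8,-5.5,0.5],"twist":8.6},
    {"claw":0.5,"delta_pos":[-12.8,-5.5,1.2],"twist":8.6},
    {"claw":0.5,"delta_pos":[-12.8,-5.5,1.5],"twist":8.6},
    {"claw":0.5,"delta_pos":[-12.8,-5.5,1.6],"twist":8.6},
    {"claw":0.5,"delta_pos":[-12.8,-5.5,1.6],"twist":8.6}
  ]
}}

```text
clock: 19.55
tcp_pos: [0.5298, -0.2494, 0.1065]
orientation: [0.0, 0.745, 0.667, 0.0]
wrist_force: [-0.5, -1.5, -1.2]
finger_gap: 0.0193
```

Request:
{"name": "play_rows", "arguments": {
  "moves": [
    {"claw":0.5,"delta_pos":[0,0,0.1],"twist":0},
    {"claw":0.5,"delta_pos":[0,0,0.15],"twist":0},
    {"claw":0.5,"delta_pos":[0,0,0.15],"twist":0}
  ]
}}

```text
clock: 19.92
tcp_pos: [0.5296, -0.2498, 0.105]
orientation: [0.0, 0.746, 0.666, -0.0]
wrist_force: [-0.5, -0.4, -1.4]
finger_gap: 0.0191
```

Request:
{"name": "play_rows", "arguments": {
  "moves": [
    {"claw":0.5,"delta_pos":[0,0,0.1],"twist":0},
    {"claw":0.5,"delta_pos":[0,0,0.1],"twist":0},
    {"claw":0.5,"delta_pos":[0,0,0.1],"twist":0}
  ]
}}

```text
clock: 20.3
tcp_pos: [0.5296, -0.2499, 0.104]
orientation: [0.0, 0.746, 0.666, -0.0]
wrist_force: [0.1, -0.8, -0.1]
finger_gap: 0.0188
```

Touching; open gently and lift away.

Request:
{"name": "play_rows", "arguments": {
  "force": 30,
  "moves": [
    {"claw":2.2,"delta_pos":[0,0,0.05],"twist":0},
    {"claw":3,"delta_pos":[0,0,0.05],"twist":0},
    {"claw":5,"delta_pos":[0,0,0],"twist":0},
    {"claw":5,"delta_pos":[0,0,0],"twist":0},
    {"claw":5,"delta_pos":[0,0,-1],"twist":0},
    {"claw":5,"delta_pos":[0,0,-3],"twist":0},
    {"claw":5,"delta_pos":[0,0,-7],"twist":0},
    {"claw":5,"delta_pos":[0,0,-12],"twist":0},
    {"claw":5,"delta_pos":[0,-6,-14],"twist":0},
    {"claw":5,"delta_pos":[0,-12,-14],"twist":0},
    {"claw":5,"delta_pos":[0,-12,-14],"twist":0},
    {"claw":5,"delta_pos":[0,-12,-14],"twist":0}
  ]
}}

```text
clock: 21.8
tcp_pos: [0.4108, -0.2368, 0.245]
orientation: [0.001, 0.746, 0.666, 0.0]
wrist_force: [0.9, 1.0, -0.3]
finger_gap: 0.0498
```

```bash
python3 - <<'E'
from h import *
from workcell import get_state
s=get_state();print(s["clock"],s["tcp_pos"],s["wrist_force"],s["finger_gap"])
im=[imaging.read_camera(c)[:,:,::-1] for c in("top","scene")]
b=[cv2.imread(f"pics/{c}0.png") for c in("top","scene")]
u=cv2.resize(im[1][150:260,130:520],(780,220));t=cv2.resize(im[0][150:240,110:500],(780,180))
cv2.imwrite("pics/c9.png",np.vstack([u,t]))
from workcell import spotter
for q in("dabba","salt_pig","scoop","trap"):print(q,spotter.spot_in("scene",q)[:1])
E
```

```text
21.8 [ 0.41076339 -0.23681998  0.24499115] [ 0.88189337  1.04785132 -0.3323384 ] 0.0498430142746964
dabba [{'extent': [450.9, 163.8, 498.7, 215.7], 'conf': 0.97}]
salt_pig [{'extent': [150.7, 170.1, 192.3, 221.5], 'conf': 0.71}]
scoop [{'extent': [299.8, 220.9, 360.6, 240.4], 'conf': 0.77}]
trap [{'extent': [352.6, 175.2, 401.9, 213.4], 'conf': 0.78}]
```

View pics/c9.png

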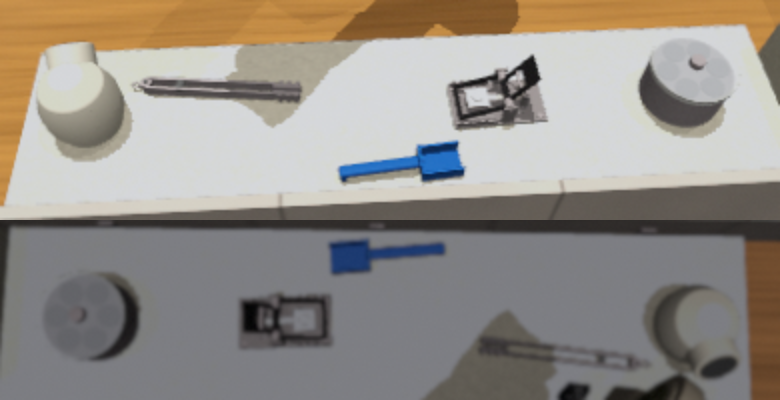

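Picture 10 shows the trap shut at about (495, 95). The tong lies flat on the shelf at (135–300, 90), clear of the trap and of the salt pig. The dabba, salt pig and scoop have not moved.

```bash
python3 -c "
from workcell import env
print(env.hand_in())"
```

```text
the job is handed in; nothing more can be done
None
```

I test-fired the trap and handed the job in at about 22 s of the 61 s allowed.

- **Cocking:** I pressed the lever down with closed fingers in 1 mm steps. The force ran at 7–8 N, then climbed to 10.3 N and 14.2 N. That means I touched the stop lightly before backing off, still under the 18 N limit. Only end-of-step forces are reported, so a brief higher peak can't be ruled out. The pictures then showed the jaw staying open by itself.
- **Firing:** I tripped the pedal with the tong's tip. The wrist force jumped to about −6 N and the picture showed the jaw resting on the tong. I drew the tong straight out and the jaw shut fully.
- **Laying down:** The tong is back on the shelf, about 3 cm from where it started.

I gripped the tong about 26 mm ahead of its middle instead of the planned 8–10 mm, because the two camera views disagreed by about 5 mm. It was held level and did not slip.

The last pictures show the trap shut and the tong flat, clear of it. The dabba, salt pig and scoop are where they were to within a few pixels, and the arm is touching nothing.

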